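# Type rack past the sprung gate

## Robot

A 6-joint arm with a two-finger parallel gripper is mounted at the origin on the work surface. World frame = base frame: x ahead of the robot, y to its left, z up, the work surface at z = 0. Lengths are in mm, angles in rad, forces in N, time in s.
With the tool pointing down it reaches from about 275 to 750 mm from the base axis. Payload 10.2 kg.
Tool frame: the origin (TCP) lies at the very end of the fingers, on their centre line; the grasp point (between the pads) lies 19 mm behind it; z points along the fingers, y is the line along which they close (so a half turn about z gives the same grasp; the last joint's range is limited). The gripper opens to 85 mm and grips with 20 to 120 N. Pads are 22 mm wide; open, the fingers measure 114 mm over their backs; the gripper's body (76 mm by 85 mm) begins 54 mm behind the grasp point. The pads swing forward as they close: fully open they stand 13 mm farther back than shut.
Start: joints at [0.963, 0.313, 1.498, -0, 1.331, -0.223], TCP at [197.084, 486.61, 231.294] pointing down, gripper open.
Joint ranges: [-2.94, 2.94], [-0.97, 2.17], [0.19, 2.56], [-1.23, 4.37], [0.02, 3.11], [-2.88, 2.88]. Speed limits (rad/s): [2.39, 2.39, 3.01, 3.14, 3.14, 3.14].

## Interface

Orientations are given as a unit quaternion [w, x, y, z].
In Python, from rig import ctrl, vision gives the robot as it stands. The module is installed in compiled form; this text tells all that it offers.
- The arm moves only by the tool play_rows, never from a script. Its arguments are lists of equal length, an entry for each row: "translation": the shift along the tool's x, y, z in m, a list of three; "rotation": the turn, a rotation vector about the tool's x, y, z in rad, a list of three; "gripper": the gripper's target within -1 to 1 (shut at 1, half-way at 0, fully open at -1). A call has 1 to 10 rows; each row is the pose to reach, as a shift and turn from the pose commanded when the call began, along the tool's axes at that moment; what a row does not reach only later rows make up. A row lasts 1/8 s, in which the tool goes at most 62.5 mm and 10.7 degrees, less where a joint would pass 70% of its speed; a pose out of reach is approached as far as the arm can. A call with a gripper value outside its range is refused whole. The fingers move at their own pace and stop on an object; "force" is the grip in N (left out, the last holds). Time passes only in rows, so rows that repeat a pose let the fingers close. It gives the time, the measured TCP pose, the force, the opening and the grip force at its end, in the units of the state.
- ctrl.sense(): the state, without advancing time (a new reading comes with each control period).
- vision.capture(name): name is "scene" or "side" or "wrist"; returns a dict with "pixels" (400x640x3 uint8, red, green, blue), "vfov" (degrees; the focal length in pixels is half the picture's height over the tangent of half this angle, whatever the lens; pixels are square), "cx", "cy" (the principal point, pixels), "k1" (the pictures are not rectified: a ray, as slopes to the right and down, at radius r is drawn at 1 + k1 r^2 times it, then the intrinsics apply), "rvec" (rotation vector, rad) and "tvec" (3), from world to camera coordinates, as OpenCV has them; the wrist camera has in their place "mount" (4x4, takes a point from camera to tool coordinates, whose origin is the TCP and whose axes are the flange's). Camera axes: x right, y down, z forward; pixel columns grow to the right and rows downward; lengths in mm; the calibration is good to about 2 mm. A picture is of the moment at which its call begins: read the wrist's pose just before it. There is no depth.
- ctrl.finish_job(): hands the job in; it is judged then, once.
The state is a dict: "time_s": time; "joints": joint angles; "dq": joint speeds; "tau": joint torques, N m; "eef_pos": TCP position; "ee_rot": TCP orientation; "force": force on the tool from outside, world axes, zero at the start; "wrist_torque": the same for the moment, N m; "grip_width": opening from 0.0 (shut) to 1.0 (fully open); "grip_force": force on a finger pad.
Only numpy, scipy, OpenCV 4.12 (cv2) and the standard library are available. Lean on these libraries where they do the work, as an engineer would, in place of code of your own. Each camera call takes 0.05 s, during which the arm holds its last target. There are 200 camera calls.

## Task

The wooden type rack waits in the chute, held back by a sprung gate. Press the long treadle down with one fingertip to hold the gate clear above the rack, and with the other finger push the rack along the chute until its whole length is past the gate; then let go so that the gate drops fully shut behind it. Push only: do not lift the rack, do not let the gate come down on it on the way, and leave the margin stop, feed roller and oil can where they are.

Things in the scene. Friction and masses are not known exactly. Their poses are not given: they have to be found in the camera images.
- chute: Fixed dark steel chute. Origin on the counter under the gate, on the centre line; x = way of travel, y = to the treadle's side, z up. Floor 4 mm thick. Side walls (inner faces y = +-26.5 mm, outer +-29.5, tops 24 mm above the counter) from x = -190 to +140 mm; near end open, end stop 30 mm high at x = +135. Two 48 mm high posts (10 x 14 mm) at x = -172 and +47, y = 37 mm carry the gate's shaft.
- gate (a joint): Turn of the gate (rad), 0 shut to 1.3 at its stop; a spring shuts it when let go. One stiff part: a blade over the chute and a long treadle beside it, on a shaft along chute x at y = 37 mm, 40 mm above the counter. Pressing the treadle down swings the blade up like a level-crossing barrier; the rack passes freely from 0.9 rad. Pushing along the chute cannot open it.
- blade (a point): Middle of the blade's lower edge. The blade is 6 mm thick, at chute x = 0. Shut, it spans chute y = 6 to 25 mm, underside 28 mm and top 40 mm above the counter, and so blocks the rack, which is taller. Opening or shutting, it never reaches chute y below 3 mm, so a finger may pass it on that side.
- treadle (a point): Centre of the treadle, a flat steel plate 3 mm thick along the chute from x = -160 to +35 mm, reaching 4 to 50 mm out from the shaft. Shut, it slopes up and outward at 0.6 rad (outer edge at chute y = 78, 68 mm above the counter); slope = 0.6 minus the joint value. At 1.2 rad it is about 23 mm above the counter at chute y = 67 mm. Holding it takes about 5 N; a fingertip can slide along it.
- rack: Loose wooden type-slug rack, 70 mm along its x (the way of travel), 50 mm wide, 36 mm high (top 40 mm above the counter), small brass slug ends 4 mm proud on top. About 0.2 kg. Origin at the centre of its underside. Starts short of the gate, front end at chute x = -50 to -14 mm. Push on its flat rear end.
- margin_stop: Bystander: small nickel-plated block with a post, 34 x 22 x 30 mm, loose on the counter to the right of the chute. Origin under its centre. Leave it.
- feed_roller: Bystander: red rubber feed roller, 24 mm diameter, 124 mm long with its steel axle along its x axis, lying on the counter to the right of the chute. Origin under its centre. Leave it.
- oil_can: Bystander: green tin oil can, 68 mm diameter, 138 mm high with its spout, standing beyond the treadle. Origin under its centre. Leave it.
Mind the look-alikes: they are no part of the job. There is more than one size of the rack; the job needs the smallest.

How it is judged:
By the outcome, as a careful person would: the job done as asked, in the order asked, and still so for the second after the job is handed in, with the robot touching nothing.
It also fails if it takes over 38 s, if anything falls off the work surface, if the arm or the gripper's body presses on something with over 40 N, if the wrist force passes 120 N, or if a joint passes its speed limit or range.

## Working session

There is one attempt and no reset: what is moved stays moved. The work goes in short steps, Python scripts to look and compute and a tool call to move; the robot and the scene stay as the last step left them, time stands still between calls to the robot, and variables do not carry over. Pictures are saved under pics/ and viewed, at most 10 in all, crops included, and the job is handed in when it is done.

Besides the shell and the picture viewer there is one more tool, called as name(argument=value, ...) on one line, values as JSON. play_rows: Moves the arm, as the interface text tells. Its arguments: {"type":"object","properties":{"translation":{"type":"array"},"rotation":{"type":"array"},"gripper":{"type":"array"},"force":{"type":"number"}},"required":["translation","rotation","gripper"]}

```bash
mkdir -p pics; cat > h.py <<'E'
import numpy as np, cv2
from scipy.spatial.transform import Rotation as R
def f(c): return 200/np.tan(np.radians(c['vfov'])/2)
def ray(c,u,v,s=None):
    x=np.array([(u-c['cx'])/f(c),(v-c['cy'])/f(c)]); p=x.copy()
    for _ in range(20): p=x/(1+c['k1']*(p@p))
    d=np.array([p[0],p[1],1.])
    if 'rvec' in c:
        M=cv2.Rodrigues(np.array(c['rvec'],float))[0]; t=np.array(c['tvec'],float).ravel()
        return -M.T@t, M.T@d
    q=s['ee_rot']; T=R.from_quat([q[1],q[2],q[3],q[0]]).as_matrix(); m=np.array(c['mount'])
    return T@m[:3,3]+np.array(s['eef_pos']), T@m[:3,:3]@d
def onz(c,u,v,z,s=None):
    o,d=ray(c,u,v,s); return (o+d*(z-o[2])/d[2]).round(1)
def proj(c,P,s=None):
    if 'rvec' in c:
        M=cv2.Rodrigues(np.array(c['rvec'],float))[0]; p=M@np.array(P,float)+np.array(c['tvec']).ravel()
    else:
        q=s['ee_rot']; T=R.from_quat([q[1],q[2],q[3],q[0]]).as_matrix(); m=np.array(c['mount'])
        p=m[:3,:3].T@(T.T@(np.array(P)-np.array(s['eef_pos']))-m[:3,3])
    x=p[:2]/p[2]; x=x*(1+c['k1']*(x@x)); return (x*f(c)+[c['cx'],c['cy']]).round(1)
def save(c,n): cv2.imwrite('pics/'+n+'.png',c['pixels'][:,:,::-1])
E
python3 - <<'E'
from h import *; from rig import ctrl,vision; import pickle
s=ctrl.sense(); D={'s':s}
for n in ['scene','side','wrist']:
    D[n]=vision.capture(n); save(D[n],n+'0')
pickle.dump(D,open('d0.pkl','wb')); print(s['eef_pos'],s['ee_rot'],s['grip_width'])
for n in D: print(n,{k:v for k,v in D[n].items() if k!='pixels'} if n!='s' else '')
E
```

```text
[196.92008568 486.37912839 230.72156733] [-2.64937085e-04  1.91196130e-01  9.81551618e-01 -6.24919449e-04] 1.0011641456875697
s 
scene {'vfov': 42.65689659233146, 'cx': 324.41707453842713, 'cy': 203.54265734419974, 'k1': -0.15960403337041323, 'rvec': array([ 2.0221297 ,  0.73426914, -0.42035823]), 'tvec': array([-440.41974583,  -91.30482568, 1359.19468391])}
side {'vfov': 55.556211800282846, 'cx': 316.88848929601784, 'cy': 202.2473875300597, 'k1': 0.0017001498080588587, 'rvec': array([ 2.15800178, -0.49737207,  0.21605408]), 'tvec': array([-463.61649858,  229.02578319,  603.37595637])}
wrist {'vfov': 59.45556661106747, 'cx': 320.9809860721958, 'cy': 203.03527844075253, 'k1': -0.01057004869324143, 'mount': array([[-6.03068176e-04, -9.48490030e-01, -3.16806405e-01,
         8.11045810e+01],
       [ 9.99999483e-01, -3.12778760e-04, -9.67153202e-04,
         9.33177068e-02],
       [ 8.18244855e-04, -3.16806825e-01,  9.48489729e-01,
        -1.42163053e+02],
       [ 0.00000000e+00,  0.00000000e+00,  0.00000000e+00,
         1.00000000e+00]])}
```

View pics/scene0.png

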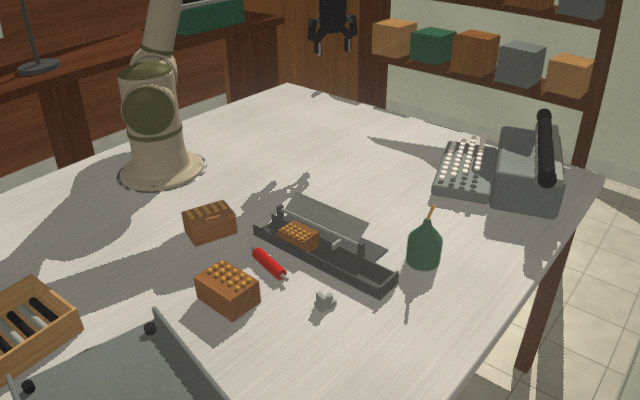

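View pics/side0.png

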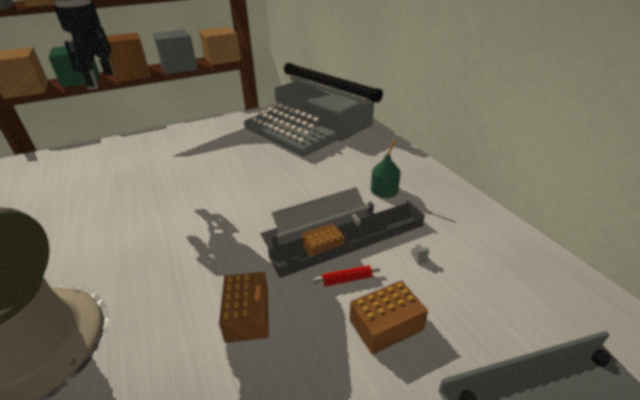

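The scene view shows three racks: one in the chute at (298,235) and two larger ones on the counter at (209,222) and (227,288). The one in the chute is the smallest, which fits the description. I'll confirm it in one enlarged crop of both views.

```bash
python3 - <<'E'
from h import *; import pickle
D=pickle.load(open('d0.pkl','rb'))
a=cv2.resize(D['scene']['pixels'][185:300,240:410],(0,0),fx=3,fy=3,interpolation=3)   # 510x345... 
b=cv2.resize(D['side']['pixels'][180:280,255:435],(0,0),fx=2.5,fy=2.5,interpolation=3)
o=np.zeros((595,800,3),np.uint8); o[:345,:510]=a; o[345:595,:450]=b
cv2.imwrite('pics/crop0.png',o[:,:,::-1])
E
```

```text
(no output)
```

View pics/crop0.png

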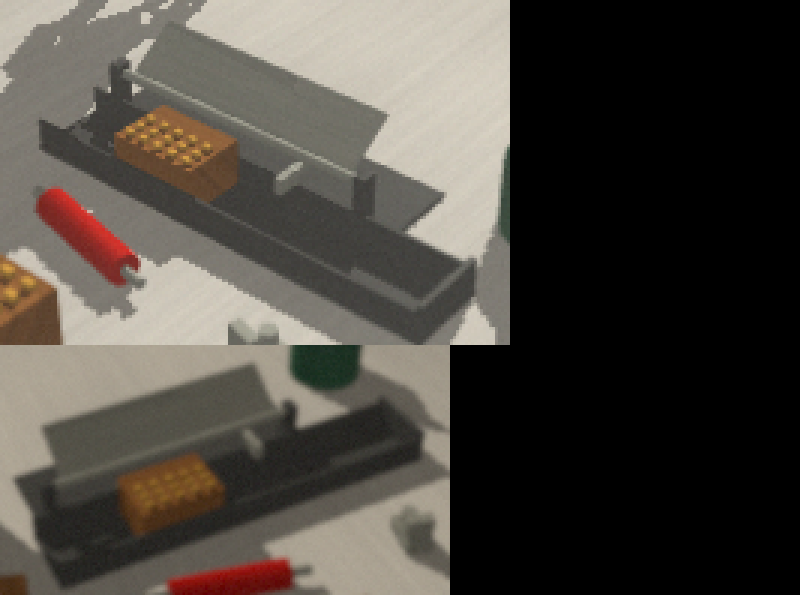

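The crop confirms it: the small rack sits in the chute at about scene (299,233), behind the blade at about (336,244). Its gate is shut. Next I'll fit the chute pose from known corners in both views.

```bash
python3 - <<'E'
from h import *; import pickle; from scipy.optimize import least_squares
D=pickle.load(open('d0.pkl','rb')); a,b=D['scene'],D['side']
A=lambda x,y:(240+x/3,185+y/3); B=lambda x,y:(255+x/2.5,180+(y-345)/2.5)
obs=[(a,A(40,121),(-190,-29.5,24)),(a,A(41,150),(-190,-29.5,0)),(a,A(474,262),(140,29.5,30)),(a,A(172,22),(-160,78,68)),(a,A(387,116),(35,78,68)),
(b,B(43,428),(-160,78,68)),(b,B(254,363),(35,78,68)),(b,B(384,400),(140,29.5,30)),(b,B(422,432),(140,-29.5,30)),(b,B(62,587),(-190,-29.5,0))]
def W(p,P): c,s=np.cos(p[2]),np.sin(p[2]); return np.array([p[0]+c*P[0]-s*P[1],p[1]+s*P[0]+c*P[1],P[2]])
fun=lambda p:np.concatenate([proj(c,W(p,P))-uv for c,uv,P in obs])
fun2=fun
r0=np.array([onz(a,*obs[1][1],0),onz(a,*obs[2][1],30)]); print(r0)
d=r0[1]-r0[0]; y0=np.arctan2(d[1],d[0])-np.arctan2(59,330)
r=least_squares(fun,[*(r0.mean(0)[:2]),y0],diff_step=1e-3,loss='soft_l1',x_scale=[100,100,1]); p=r.x; print(p); print(fun(p).reshape(-1,2).round(1))
def inv(Q): c,s=np.cos(p[2]),np.sin(p[2]); d=np.array(Q[:2])-p[:2]; return (np.array([c*d[0]+s*d[1],-s*d[0]+c*d[1]])).round(1)
for n,q in dict(RL=(163,105),RR=(115,133),FR=(207,165),FL=(238,140)).items(): print(n,inv(onz(a,*A(*q),40)))
for n,q in dict(RL=(120,485),RR=(130,505),FR=(224,480),FL=(207,456)).items(): print('side',n,inv(onz(b,*B(*q),40)))
np.save('pose.npy',p)
for n,q,z in [('can',(424,262),0),('rollL',(254,250),12),('rollR',(284,275),12),('stop',(324,300),5)]: Q=onz(a,*q,z); print(n,Q,inv(Q))
print('dist',np.hypot(*p[:2]))
E
```

```text
[[418.3 -48.6   0. ]
 [745.1  10.7  30. ]]
[ 6.06080461e+02 -3.44591866e+00  2.58480672e-03]
[[ 3.9 -3. ]
 [ 4.4 -3.4]
 [ 5.  -3.9]
 [ 3.3 -2.8]
 [ 4.2 -3.1]
 [-1.9 -4. ]
 [-1.9 -2.9]
 [-2.8 -5. ]
 [-1.3 -3.4]
 [-1.6 -3.7]]
RL [-117.7   10.6]
RR [-119.4  -35.6]
FR [-46.3 -23.7]
FL [-49.4  11.2]
side RL [-122.4    3.4]
side RR [-124.7  -21. ]
side FR [-47.7 -28.1]
side FL [-45.8   3.7]
can [749.1 102.9   0. ] [143.3 106. ]
rollL [470.8 -95.6  12. ] [-135.5  -91.8]
rollR [ 572.3 -113.5   12. ] [ -34.1 -110. ]
stop [ 670.2 -112.4    5. ] [  63.8 -109.1]
dist 606.0902566200181
```

```bash
sed -i 's/\[c\[.cx.\],c\[.cy.\]\]).round(1)/[c["cx"],c["cy"]])/' h.py; cat > fit.py <<'E'
from h import *; import pickle; from scipy.optimize import least_squares
D=pickle.load(open('d0.pkl','rb')); a,b=D['scene'],D['side']
A=lambda x,y:(240+x/3,185+y/3); B=lambda x,y:(255+x/2.5,180+(y-345)/2.5)
obs=[(a,A(40,121),(-190,-29.5,24)),(a,A(41,150),(-190,-29.5,0)),(a,A(474,262),(140,29.5,30)),(a,A(172,22),(-160,78,68)),(a,A(387,116),(35,78,68)),
(b,B(43,428),(-160,78,68)),(b,B(254,363),(35,78,68)),(b,B(384,400),(140,29.5,30)),(b,B(422,432),(140,-29.5,30)),(b,B(62,587),(-190,-29.5,0))]
def W(p,P): c,s=np.cos(p[2]),np.sin(p[2]); return np.array([p[0]+c*P[0]-s*P[1],p[1]+s*P[0]+c*P[1],P[2]])
fun=lambda p:np.concatenate([proj(c,W(p,P))-uv for c,uv,P in obs])
r=least_squares(fun,[606,-3,0.0],loss='soft_l1',x_scale=[100,100,1]); p=r.x; print(p); print(fun(p).reshape(-1,2).round(1))
def inv(Q): c,s=np.cos(p[2]),np.sin(p[2]); d=np.array(Q[:2])-p[:2]; return (np.array([c*d[0]+s*d[1],-s*d[0]+c*d[1]])).round(1)
for n,q in dict(RL=(163,105),RR=(115,133),FR=(207,165),FL=(238,140)).items(): print(n,inv(onz(a,*A(*q),40)))
for n,q in dict(RL=(120,485),RR=(130,505),FR=(224,480),FL=(207,456)).items(): print('side',n,inv(onz(b,*B(*q),40)))
np.save('pose.npy',p)
for n,q,z in [('can',(424,262),0),('rollL',(254,250),12),('rollR',(284,275),12),('stop',(324,300),5)]: Q=onz(a,*q,z); print(n,Q,inv(Q))
E
python3 fit.py
```

```text
[ 6.04891467e+02 -1.61991129e+01 -2.21425276e-03]
[[-0.6 -0.8]
 [ 0.  -1.3]
 [ 0.6 -0.6]
 [-0.7 -0.8]
 [ 0.  -0.4]
 [-0.2 -0.6]
 [ 0.7  0.1]
 [ 0.4 -1.7]
 [ 2.2  0.2]
 [-0.1  0.8]]
RL [-116.5   22.7]
RR [-118.   -23.5]
FR [-45.1 -11.2]
FL [-48.2  23.7]
side RL [-121.2   15.5]
side RR [-123.5   -8.9]
side FR [-46.4 -15.6]
side FL [-44.6  16.2]
can [749.1 102.9   0. ] [143.9 119.4]
rollL [470.8 -95.6  12. ] [-133.9  -79.7]
rollR [ 572.3 -113.5   12. ] [-32.4 -97.4]
stop [ 670.2 -112.4    5. ] [ 65.5 -96.1]
```

play_rows(translation=[[-0.042,-0.034,0],[-0.09,-0.073,0],[-0.138,-0.111,0],[-0.186,-0.15,0],[-0.234,-0.189,0],[-0.282,-0.228,0],[-0.33,-0.267,0],[-0.378,-0.305,0],[-0.41,-0.331,0],[-0.4216,-0.3408,0]], rotation=[[0,0,-0.04],[0,0,-0.08],[0,0,-0.12],[0,0,-0.17],[0,0,-0.21],[0,0,-0.25],[0,0,-0.3],[0,0,-0.34],[0,0,-0.37],[0,0,-0.3825]], gripper=[-0.54,-0.54,-0.54,-0.54,-0.54,-0.54,-0.54,-0.54,-0.54,-0.54])

```text
time_s: 1.4
eef_pos: [460.6, 10.4, 230.9]
ee_rot: [-0.0, 0.002, 1.0, 0.0]
force: [-0.6, 0.4, -0.2]
grip_width: 0.768
grip_force: 0.0
```

```bash
python3 - <<'E'
from h import *; from rig import ctrl,vision; import pickle
s=ctrl.sense(); print(s['time_s'],s['eef_pos'],s['ee_rot'],s['grip_width'],s['force'],s['joints'])
c=vision.capture('wrist'); save(c,'w1'); pickle.dump((s,c),open('w1.pkl','wb'))
E
```

```text
1.4 [460.5547195   10.43755821 230.88408306] [-3.43123217e-04  2.13275247e-03  9.99997667e-01  1.00504041e-06] 0.7683891212892721 [-0.56833092  0.38803062 -0.24334184] [-2.32470656e-01  1.71250295e-01  1.68025570e+00 -1.60989004e-04
  1.29075524e+00 -1.79895693e+00]
```

View pics/w1.png

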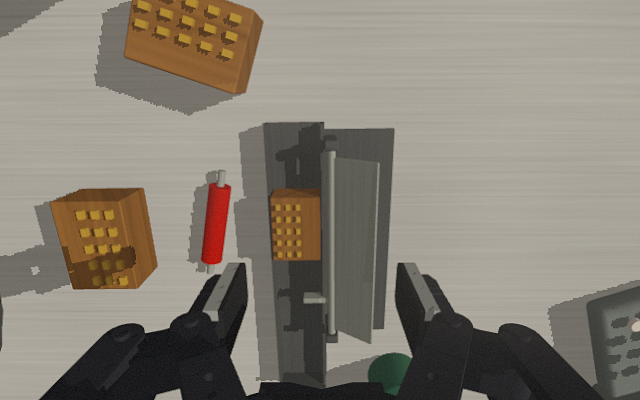

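The wrist view shows the chute with travel running down the picture. The rack's top rear edge is at about row 190 (columns 272–321) and its front at row 260. The treadle's outer corners are at (379,163) and (372,342), and the blade is at about (315,298).

```bash
python3 - <<'E'
from h import *; import pickle
s,c=pickle.load(open('w1.pkl','rb')); p=np.load('pose.npy')
def inv(Q): k,l=np.cos(p[2]),np.sin(p[2]); d=np.array(Q[:2])-p[:2]; return (np.array([k*d[0]+l*d[1],-l*d[0]+k*d[1]])).round(1)
for n,u,v,z in [('tread-160,78',379,163,68),('tread35,78',372,342,68),('chuteNearR -190,-29.5',265,123,24),('rackRR',271,190,40),('rackRL',321,190,40),('rackFR',271,260,40),('rackFL',321,260,40),('bladeend 0,6',304,297,40),('fingR',237,265,250),('shaft post -172,37',331,145,48),('post47',332,337,48)]: print(n,inv(onz(c,u,v,z,s)))
E
```

```text
tread-160,78 [-161.1   77.3]
tread35,78 [31.5 79.6]
chuteNearR -190,-29.5 [-191.7  -28.6]
rackRR [-128.2  -23.6]
rackRL [-128.1   25.9]
rackFR [-50.9 -27.3]
rackFL [-50.8  25.7]
bladeend 0,6 [-5.4  6.9]
fingR [-158.8   -7. ]
shaft post -172,37 [-173.9   35.3]
post47 [41.4 37.9]
```

play_rows(translation=[[0,0.001,0.03],[0,0.0015,0.07],[0,0.0015,0.11],[0,0.0015,0.145],[0,0.0015,0.155],[0,0.0015,0.16],[0,0.0015,0.164],[0,0.0015,0.168],[0,0.0015,0.172]], rotation=[[0,0,0],[0,0,0],[0,0,0],[0,0,0],[0,0,0],[0,0,0],[0,0,0],[0,0,0],[0,0,0]], gripper=[-0.54,-0.54,-0.54,-0.54,-0.54,-0.54,-0.54,-0.54,-0.54])

```text
time_s: 2.58
eef_pos: [460.2, 13.9, 59.4]
ee_rot: [0.0, 0.001, 1.0, -0.0]
force: [0.3, -0.2, 0.0]
grip_width: 0.77
grip_force: 0.0
```

```bash
python3 - <<'E'
from h import *; from rig import ctrl,vision
s=ctrl.sense(); print(s['time_s'],s['eef_pos'],s['force'])
a=vision.capture('scene');b=vision.capture('side')
o=np.zeros((595,800,3),np.uint8); o[:300,:480]=cv2.resize(a['pixels'][175:275,240:400],(480,300),interpolation=3)
o[300:595,:480]=cv2.resize(b['pixels'][170:270,255:418],(480,295),interpolation=3)
cv2.imwrite('pics/c2.png',o[:,:480,::-1])
E
```

```text
2.575 [460.15456832  13.92319319  59.44968981] [ 0.28215546 -0.22407271  0.02206565]
```

View pics/c2.png

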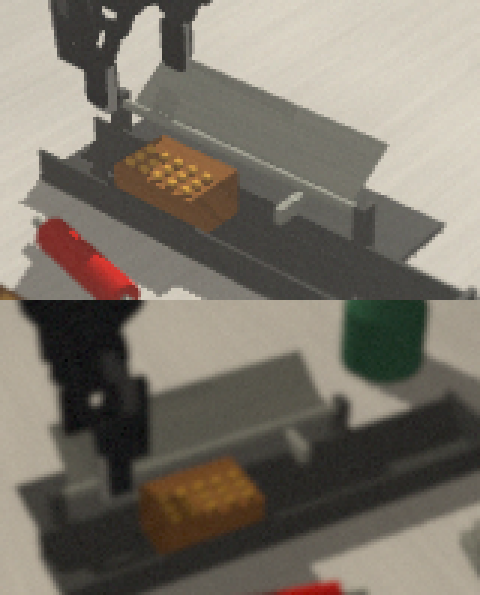

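The picture shows the pusher finger over the chute behind the rack and the other finger just at the treadle's rim. The gate is still shut. I'll carry on down slowly.

play_rows(translation=[[0,-0.001,0.004],[0,-0.001,0.008],[0,-0.001,0.012],[0,-0.001,0.016],[0,-0.001,0.018],[0,-0.001,0.018]], rotation=[[0,0,0],[0,0,0],[0,0,0],[0,0,0],[0,0,0],[0,0,0]], gripper=[-0.54,-0.54,-0.54,-0.54,-0.54,-0.54])

```text
time_s: 3.42
eef_pos: [459.9, 13.1, 41.2]
ee_rot: [-0.0, 0.001, 1.0, 0.0]
force: [0.6, 2.5, 4.3]
grip_width: 0.771
grip_force: 2.1
```

play_rows(translation=[[0,0,0.004],[0,0,0.008],[0,0,0.012],[0,0,0.016],[0,0,0.019],[0,0,0.019]], rotation=[[0,0,0],[0,0,0],[0,0,0],[0,0,0],[0,0,0],[0,0,0]], gripper=[-0.54,-0.54,-0.54,-0.54,-0.54,-0.54])

```text
time_s: 4.18
eef_pos: [460.2, 12.7, 22.5]
ee_rot: [0.0, 0.001, 1.0, -0.0]
force: [-0.0, -0.6, 8.1]
grip_width: 0.765
grip_force: 3.0
```

```bash
python3 - <<'E'
from h import *; from rig import ctrl,vision
s=ctrl.sense(); print(s['time_s'],s['eef_pos'],s['force'],s['grip_width'])
a=vision.capture('scene');b=vision.capture('side'); p=np.load('pose.npy')
o=np.zeros((595,800,3),np.uint8); o[:300,:480]=cv2.resize(a['pixels'][175:275,240:400],(480,300),interpolation=3)
o[300:595,:480]=cv2.resize(b['pixels'][170:270,255:418],(480,295),interpolation=3)
cv2.imwrite('pics/c3.png',o[:,:480,::-1])
# predicted treadle outer far corner (35, top) and blade tip for each joint value, in crop px
for q in (.9,1.0,1.1,1.2,1.3):
    e=.6-q
    T=[p[0]+35,p[1]+37+50*np.cos(e)-3*0,40+50*np.sin(e)]
    # blade tip end: r=31 from shaft, top at shut: (-31,0) turned so it rises
    Bl=[p[0],p[1]+37-31*np.cos(q),40+31*np.sin(q)]
    A=lambda u:((u-[240,175])*3).round(); B=lambda u:((u-[255,170])*[480/163,2.95]+[0,300]).round()
    print(q,'tread',A(proj(a,T)),B(proj(b,T)),'blade',A(proj(a,Bl)),B(proj(b,Bl)))
E
```

```text
4.175 [460.15722514  12.67969597  22.45315608] [-0.03110491 -0.60598111  8.08693951] 0.7654839280955575
0.9 tread [390. 193.] [295. 393.] blade [288. 170.] [301. 413.]
1.0 tread [389. 200.] [295. 400.] blade [290. 166.] [299. 409.]
1.1 tread [386. 206.] [297. 406.] blade [293. 162.] [297. 405.]
1.2 tread [384. 213.] [298. 412.] blade [296. 159.] [295. 401.]
1.3 tread [381. 220.] [300. 418.] blade [299. 156.] [293. 398.]
```

View pics/c3.png

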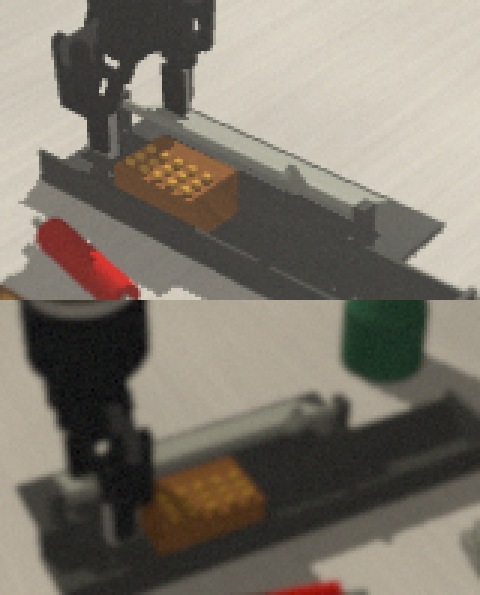

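The gate is at about 1.05–1.1 rad: treadle corner at crop (386,205), blade tip at (290,166). I'll press 3 mm more and start pushing.

play_rows(translation=[[0,0,0.0015],[0,0,0.003],[-0.004,0,0.003],[-0.01,0,0.003],[-0.016,0,0.003],[-0.022,0,0.003],[-0.028,0,0.003],[-0.035,0,0.003],[-0.042,0,0.003],[-0.049,0,0.003]], rotation=[[0,0,0],[0,0,0],[0,0,0],[0,0,0],[0,0,0],[0,0,0],[0,0,0],[0,0,0],[0,0,0],[0,0,0]], gripper=[-0.54,-0.54,-0.54,-0.54,-0.54,-0.54,-0.54,-0.54,-0.54,-0.54])

```text
time_s: 5.52
eef_pos: [507.3, 13.4, 18.8]
ee_rot: [-0.002, 0.001, 1.0, 0.0]
force: [-7.4, 2.5, 6.8]
grip_width: 0.769
grip_force: 4.4
```

```bash
python3 - <<'E'
from h import *; from rig import ctrl,vision
s=ctrl.sense(); print(s['time_s'],s['eef_pos'],s['force'],s['grip_width'])
a=vision.capture('scene');b=vision.capture('side')
o=np.zeros((595,800,3),np.uint8); o[:300,:480]=cv2.resize(a['pixels'][175:275,240:400],(480,300),interpolation=3)
o[300:595,:480]=cv2.resize(b['pixels'][170:270,255:418],(480,295),interpolation=3)
cv2.imwrite('pics/c4.png',o[:,:480,::-1])
E
```

```text
5.525 [507.27835579  13.37087847  18.80954594] [-7.37354963  2.48753889  6.80672074] 0.7687457508947807
```

View pics/c4.png

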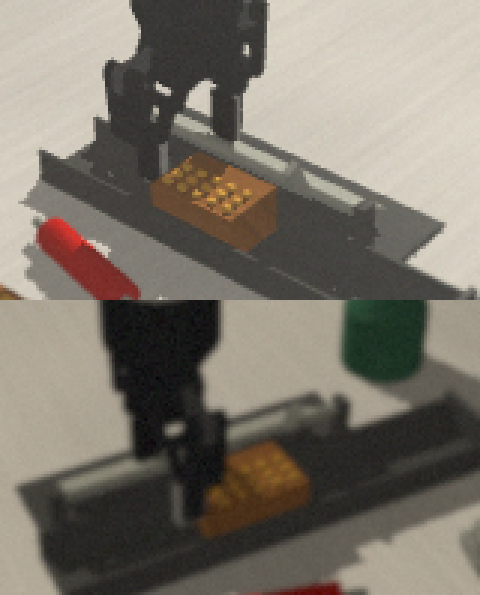

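The rack is sliding, with its front at about crop (255,240), and the gate is wide open at about 1.2 rad. I'll carry on.

play_rows(translation=[[-0.007,0,0],[-0.014,0,0],[-0.021,0,0],[-0.028,0,0],[-0.035,0,0],[-0.042,0,0],[-0.049,0,0],[-0.056,0,0],[-0.063,0,0],[-0.07,0,0]], rotation=[[0,0,0],[0,0,0],[0,0,0],[0,0,0],[0,0,0],[0,0,0],[0,0,0],[0,0,0],[0,0,0],[0,0,0]], gripper=[-0.54,-0.54,-0.54,-0.54,-0.54,-0.54,-0.54,-0.54,-0.54,-0.54])

```text
time_s: 6.88
eef_pos: [577.5, 13.2, 18.8]
ee_rot: [-0.002, 0.001, 1.0, 0.0]
force: [-6.5, 3.1, 6.6]
grip_width: 0.768
grip_force: 4.3
```

play_rows(translation=[[-0.007,0,0],[-0.014,0,0],[-0.021,0,0],[-0.027,0,0],[-0.032,0,0],[-0.035,0,0],[-0.035,0,0]], rotation=[[0,0,0],[0,0,0],[0,0,0],[0,0,0],[0,0,0],[0,0,0],[0,0,0]], gripper=[-0.54,-0.54,-0.54,-0.54,-0.54,-0.54,-0.54])

```text
time_s: 7.75
eef_pos: [612.9, 13.2, 18.9]
ee_rot: [-0.002, 0.001, 1.0, 0.0]
force: [-5.0, 3.5, 3.8]
grip_width: 0.773
grip_force: 3.3
```

```bash
python3 - <<'E'
from h import *; from rig import ctrl,vision
s=ctrl.sense(); print(s['time_s'],s['eef_pos'],s['force'],s['grip_width'])
a=vision.capture('scene');b=vision.capture('side');p=np.load('pose.npy')
o=np.zeros((595,800,3),np.uint8); o[:300,:480]=cv2.resize(a['pixels'][200:300,250:410],(480,300),interpolation=3)
o[300:595,:480]=cv2.resize(b['pixels'][170:270,275:438],(480,295),interpolation=3)
cv2.imwrite('pics/c5.png',o[:,:480,::-1])
for x in (70,80,85,90,100): print(x,[((proj(a,[p[0]+x,p[1]+y,40])-[250,200])*3).round() for y in(-25,25)],[((proj(b,[p[0]+x,p[1]+y,40])-[275,170])*2.95+[0,300]).round() for y in(-25,25)])
E
```

```text
7.75 [612.86988298  13.17030105  18.87073369] [-4.98374466  3.54734589  3.77993849] 0.7730138690078664
70 [array([302., 200.]), array([351., 162.])] [array([361., 446.]), array([320., 407.])]
80 [array([315., 206.]), array([364., 168.])] [array([373., 442.]), array([332., 404.])]
85 [array([322., 210.]), array([370., 171.])] [array([379., 440.]), array([338., 402.])]
90 [array([329., 213.]), array([376., 174.])] [array([385., 438.]), array([344., 400.])]
100 [array([342., 220.]), array([390., 180.])] [array([397., 434.]), array([355., 396.])]
```

View pics/c5.png

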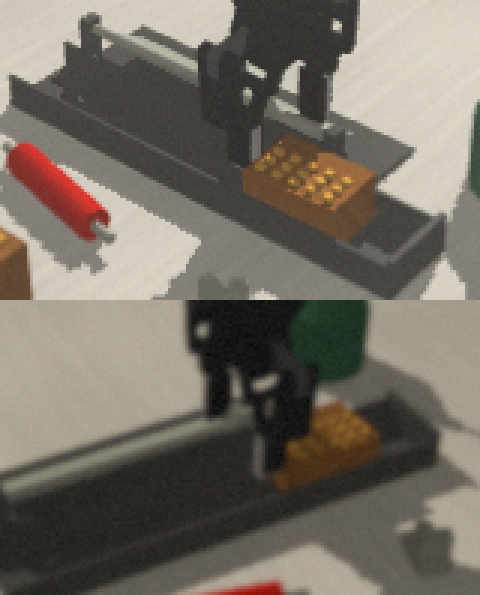

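The rack's front is at about x = 85–91 (scene crop (378,178)), so its rear is at about +17 and clear of the blade. I'll back the finger off a little, then raise it so the gate shuts.

play_rows(translation=[[0.004,0,0],[0.008,0,0],[0.008,0,0],[0.008,0,-0.008],[0.008,0,-0.018],[0.008,0,-0.03],[0.008,0,-0.045],[0.008,0,-0.07],[0.008,0,-0.11],[0.008,0,-0.16]], rotation=[[0,0,0],[0,0,0],[0,0,0],[0,0,0],[0,0,0],[0,0,0],[0,0,0],[0,0,0],[0,0,0],[0,0,0]], gripper=[-0.54,-0.54,-0.54,-0.54,-0.54,-0.54,-0.54,-0.54,-0.54,-0.54])

```text
time_s: 9.1
eef_pos: [605.1, 12.7, 180.1]
ee_rot: [-0.001, 0.001, 1.0, 0.0]
force: [0.5, -0.6, 0.9]
grip_width: 0.772
grip_force: 0.0
```

```bash
python3 - <<'E'
from h import *; from rig import ctrl,vision
s=ctrl.sense(); print(s['time_s'],s['eef_pos'],s['force'])
a=vision.capture('scene');b=vision.capture('side')
o=np.zeros((595,800,3),np.uint8); o[:300,:480]=cv2.resize(a['pixels'][200:300,250:410],(480,300),interpolation=3)
o[300:595,:480]=cv2.resize(b['pixels'][170:270,275:438],(480,295),interpolation=3)
cv2.imwrite('pics/c6.png',o[:,:480,::-1])
E
```

```text
9.1 [605.14841452  12.68979508 180.14797624] [ 0.54135949 -0.61826846  0.92122087]
```

View pics/c6.png

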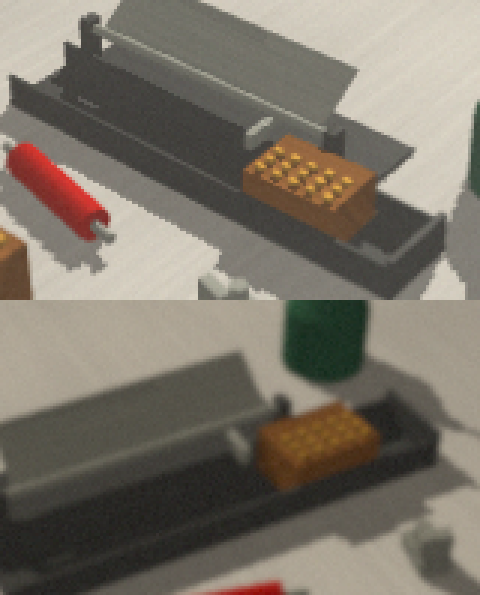

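The gate is fully shut behind the rack: the blade is at crop (260,130), clear of the rack's rear end at about (250,175). The bystanders haven't moved.

```bash
python3 -c "
from rig import ctrl; print(ctrl.finish_job())"
```

```text
the job is handed in; nothing more can be done
None
```

The smallest rack is wholly past the gate, its rear end about 17 mm beyond the blade; the gate has dropped shut behind it, the bystanders look unmoved, and the job was handed in at about 9 s (the hand-in gave no verdict).

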